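# Point out the two faults on a welded post shoe

### The arm

A 6-joint arm with a two-finger parallel gripper is mounted at the origin on the work surface. World frame = base frame: x ahead of the robot, y to its left, z up, the work surface at z = 0. Lengths are in m, angles in rad, forces in N, time in s.
With the tool pointing down it reaches from about 0.375 to 0.9 m from the base axis. Payload 3.1 kg.
Tool frame: the origin (TCP) lies midway between the tips of the shut fingers; the grasp point (between the pads) lies 19 mm behind it (r.hold_point_z is the z of the grasp point in the tool frame, in m); z points along the fingers, x is the direction in which the jaws open and shut, and the axes are right-handed (so a half turn about z gives the same grasp; the last joint's range is limited). The gripper opens to 87 mm and grips with 3 to 60 N. Pads are 19 mm wide; open, the fingers measure 117 mm over their backs; the gripper's body (75 mm by 190 mm) begins 51 mm behind the grasp point.
Start: joints at [-1.429, 0.527, 1.433, -0, 1.181, -0.178], TCP at [0.197, -0.593, 0.223] pointing down, gripper open.
Joint ranges: [-3.08, 3.08], [-0.75, 2.2], [0.22, 2.44], [-1.43, 4.57], [0, 2.65], [-2.85, 2.85]. Speed limits (rad/s): [2.79, 2.79, 3.14, 3.14, 3.14, 3.14].

### API

Orientations are given as a unit quaternion [x, y, z, w].
In Python, from bench import r gives the robot as it stands. The module is installed in compiled form; this text tells all that it offers.
- The arm moves only by the tool move_arm, never from a script. Its argument "motion" is a list of rows, each a list of 2 entries, a list of its own where there are three numbers: the shift along the tool's x, y, z in cm, then the turn about the tool's z in degrees. A call has 1 to 12 rows; each row shifts and turns the commanded pose from where the row before left it, along the tool's axes as they then stand; what a row does not reach is not made up. A row lasts 1/12 s, in which the tool goes at most 41.7 mm and 7.16 degrees, less where a joint would pass 70% of its speed; a pose out of reach is approached as far as the arm can. A call is refused whole if a number of a shift passes 4.17 or a number of a turn 7.16, either way. A call with a gripper value outside its range is refused whole. "jaw" is the closure, from 0 (fully open) to 1 (shut), set as the call begins (left out, the last holds). The fingers move at their own pace and stop on an object; "grip_force" is the grip in N (left out, the last holds). Time passes only in rows, so rows that do not move let the fingers close. It gives the time, the measured TCP pose, the force and the opening at its end, in the units of the state.
- r.observe(): the state, without advancing time (a new reading comes with each control period).
- r.read_camera(name): name is "scene" or "side" or "wrist"; returns a dict with "color" (480x640x3 uint8, blue, green, red), "range_z" (480x640 float32, m along the optical axis (not along the pixel's ray), 0 where there is no reading), "fx", "fy", "cx", "cy" (pixels), "R" (3x3) and "t" (3): a world point X has camera coordinates R X + t. Camera axes: x right, y down, z forward; pixel columns grow to the right and rows downward; lengths in m; the calibration is good to about 2 mm. A picture is of the moment at which its call begins.
- r.hand_in(): hands the job in, once; it reports no verdict.
The state is a dict: "time_s": time; "joint_pos": joint angles; "dq": joint speeds; "effort": joint torques, N m; "position": TCP position; "tool_rot": TCP orientation; "force": force on the tool from outside, world axes, zero at the start; "torque": the same for the moment, N m; "width": opening from 0.0 (shut) to 1.0 (fully open).
Only numpy, scipy, OpenCV 4.12 (cv2) and the standard library are available. Lean on these libraries where they do the work, as an engineer would, in place of code of your own. Each camera call takes 0.05 s, during which the arm holds its last target.

### The job

Two welded steel post shoes stand on the bench; one is finished, the other lacks one of its four gussets and one of its four corner holes. Point these two faults out to the welder without touching anything: bring the fingertips to just above the bare place on the plate where the gusset should stand, about 2 cm off it, and stay there for a good two seconds, then lift over and point in the same way at the corner that was not drilled. Do not point at any sound corner or gusset, nor at the finished shoe, and end with the hand raised well clear of the work.

Things in the scene. Friction and masses are not known exactly. Their poses are not given: they have to be found in the camera images.
- gusset_gap (a point): the bare place on the unfinished shoe where its fourth gusset should stand: this point lies on the plate's top face, 50 mm from the sleeve's axis, half-way along where the gusset's foot would be (sleeve wall 25 mm inward, plate edge 35 mm outward, neighbouring gussets a quarter turn round the sleeve to either side). z up; x outward from the sleeve, parallel to two plate edges
- blank_corner (a point): the corner of the unfinished shoe that has no hole: this point lies on the plate's top face where the hole's centre should be, 22 mm in from both edges. z up
- faulty_shoe: the unfinished post shoe, bare steel, loose, 2.6 kg: square plate 170 x 170 x 10 mm; round upright sleeve in the middle, 50 mm outside diameter, open at the top, its rim 60 mm above the bench; three triangular gussets 8 mm thick, foot 45 mm (25 to 70 mm from the axis), top 50 mm above the bench, on the -x, +y and -y sides, none on the +x side; 22 mm holes 63 mm out in x and y at three corners, none at the corner (-x, +y). Origin: centre of the underside, on the bench; z up
- good_shoe: the finished post shoe, the same size and steel, with all four gussets (+x, -x, +y, -y) and all four corner holes. Origin: centre of the underside, on the bench; z up
- spare_gusset: bystander: loose three-cornered steel gusset lying flat between the shoes, legs 45 and 40 mm, 8 mm thick; origin under it, near its middle
- anchor_bolt: bystander: steel hexagon-head bolt standing on its head between the shoes, head 34 mm across corners, 55 mm tall; origin under the head
- magnet_square: bystander: flat arrow-shaped magnetic welding square, legs 85 mm, 20 mm high, beyond the shoes; origin under it
- wire_brush: bystander: wooden wire brush standing on its bristles beyond the shoes, 265 mm long, 50 mm high; origin under it at mid-length, x axis along it
- paste_tin: bystander: round tin, 76 mm diameter, 60 mm high, beyond the shoes; origin under its centre
- bar_clamp: bystander: bar clamp with wooden handle lying flat at the robot's left, bar 300 mm long, 28 mm high; origin at mid-bar, x axis along the bar

How it is judged:
On the way, in this order (a step that is already met when the one before it is completed fails the run):
1. the fingertips dwell just above the bare place of the missing gusset for 1.5 s (horizontal distance between the grasp point and gusset_gap below 0.018 m and z of the grasp point in the frame of gusset_gap between 0.019 and 0.062 m), for 1.5 s.
2. the fingertips dwell just above the undrilled corner for 1.5 s (horizontal distance between the grasp point and blank_corner below 0.018 m and z of the grasp point in the frame of blank_corner between 0.019 and 0.062 m), for 1.5 s.
At the end, for the whole second after the job is handed in: Both faults were pointed at in turn, 1.5 s each (within 18 mm sideways, fingertips no more than about 40 mm above the plate, no contact); the hand is raised, fingertips over 100 mm above the bench; shoes and bystanders are at rest within 5 mm of where they began (height (world z) of the grasp point above 0.12 m and linear speed of each of faulty_shoe, good_shoe below 0.01 m/s and distance of each of faulty_shoe, good_shoe, spare_gusset, anchor_bolt, magnet_square, wire_brush, paste_tin, bar_clamp from where it was at the start of the episode below 0.005 m); the robot touches nothing.
It fails at once if the robot touches anything at all (more than 0.5 N) (contact force between any of the fingers, the arm and anything else above 0.5 N).
It fails at once if a shoe is shifted or lifted by more than 5 mm (distance of any of faulty_shoe, good_shoe from where it was at the start of the episode above 0.005 m).
It fails at once if the fingertips come down to pointing height (within about 30 mm) over a drilled corner or a gusset of the unfinished shoe ((x of the grasp point in the frame of faulty_shoe between 0.045 and 0.081 m and y of the grasp point in the frame of faulty_shoe between 0.045 and 0.081 m and z of the grasp point in the frame of faulty_shoe below 0.06 m) or (x of the grasp point in the frame of faulty_shoe between 0.045 and 0.081 m and y of the grasp point in the frame of faulty_shoe between -0.081 and -0.045 m and z of the grasp point in the frame of faulty_shoe below 0.06 m) or (x of the grasp point in the frame of faulty_shoe between -0.081 and -0.045 m and y of the grasp point in the frame of faulty_shoe between -0.081 and -0.045 m and z of the grasp point in the frame of faulty_shoe below 0.06 m) or (x of the grasp point in the frame of faulty_shoe between -0.068 and -0.032 m and y of the grasp point in the frame of faulty_shoe between -0.018 and 0.018 m and z of the grasp point in the frame of faulty_shoe below 0.08 m) or (x of the grasp point in the frame of faulty_shoe between -0.018 and 0.018 m and y of the grasp point in the frame of faulty_shoe between 0.032 and 0.068 m and z of the grasp point in the frame of faulty_shoe below 0.08 m) or (x of the grasp point in the frame of faulty_shoe between -0.018 and 0.018 m and y of the grasp point in the frame of faulty_shoe between -0.068 and -0.032 m and z of the grasp point in the frame of faulty_shoe below 0.08 m)).
It fails at once if the fingertips come down to pointing height over the finished shoe (x of the grasp point in the frame of good_shoe between -0.085 and 0.085 m and y of the grasp point in the frame of good_shoe between -0.085 and 0.085 m and z of the grasp point in the frame of good_shoe below 0.075 m).
It also fails if it takes over 45 s, if anything falls off the work surface, if the arm or the gripper's body presses on something with over 40 N, if the wrist force passes 120 N, or if a joint passes its speed limit or range.

## Working session

There is one attempt and no reset: what is moved stays moved. The work goes in short steps, Python scripts to look and compute and a tool call to move; the robot and the scene stay as the last step left them, time stands still between calls to the robot, and variables do not carry over. Pictures are saved under pics/ and viewed, and the job is handed in when it is done.

Besides the shell and the picture viewer there is one more tool, called as a command line: name --argument value ..., lists and objects as JSON in quotes. move_arm: Moves the arm, as the interface text tells. Its arguments: {"type":"object","properties":{"motion":{"type":"array","items":{"type":"array"}},"jaw":{"type":"number"},"grip_force":{"type":"number"}},"required":["motion"]}

```bash
mkdir -p pics; python3 - <<'E'
from bench import r
import cv2,numpy as np
print(r.observe(), r.hold_point_z)
for n in ["scene","side","wrist"]:
    d=r.read_camera(n); cv2.imwrite(f"pics/{n}0.png",d["color"]); np.savez(f"{n}0.npz",**d)
    print(n,d["fx"],d["cx"],d["cy"],(-d["R"].T@d["t"]).round(3),d["R"].round(3).tolist())
E
```

```text
{'time_s': 0.0, 'joint_pos': array([-1.42951036e+00,  5.28477091e-01,  1.43389869e+00, -1.34991319e-05,
        1.18139174e+00, -1.78502251e-01]), 'dq': array([ 0.00083899,  0.00089518,  0.00028387,  0.00114427, -0.00088967,
        0.00168887]), 'effort': array([-2.14594074e-03, -4.40047181e+01, -1.76589561e+01,  6.31670561e-02,
        5.82822226e-02, -1.67311655e-04]), 'position': array([ 0.19639671, -0.59257005,  0.22156607]), 'tool_rot': array([ 8.10669121e-01, -5.85503538e-01, -7.58985443e-04, -7.78775313e-04]), 'force': array([ 0.78622977, -0.81243972, -0.84724535]), 'torque': array([-0.0309561 , -0.02627196,  0.02318507]), 'width': 1.002874971588863} -0.0187
scene 487.74103121688694 321.54980221648316 241.41950835606457 [1.193 0.295 0.819] [[-0.383, 0.924, 0.003], [0.716, 0.298, -0.631], [-0.584, -0.24, -0.776]]
side 473.76000767210496 319.55647873169914 239.81817710134322 [ 0.235 -0.572  0.577] [[0.842, -0.539, -0.01], [-0.327, -0.496, -0.804], [0.429, 0.681, -0.594]]
wrist 407.32935577838015 314.6810684270898 233.75870283870356 [ 0.272 -0.568  0.384] [[0.314, -0.95, -0.001], [-0.909, -0.301, 0.288], [-0.273, -0.089, -0.958]]
```

View pics/scene0.png

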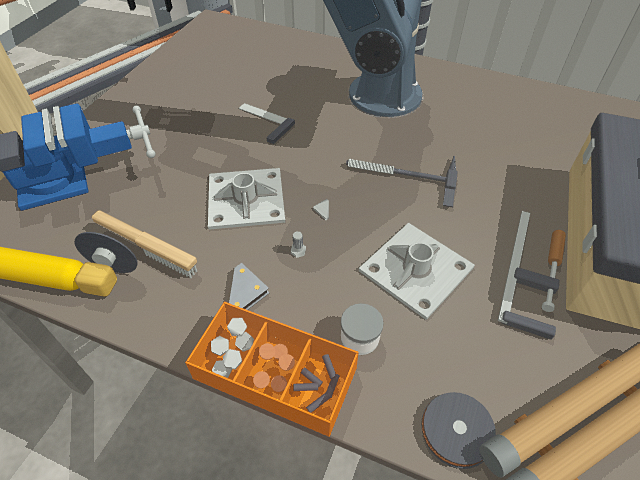

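View pics/side0.png

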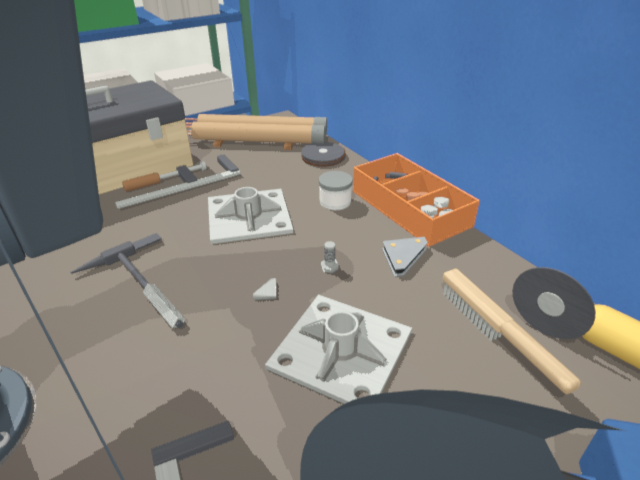

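View pics/wrist0.png

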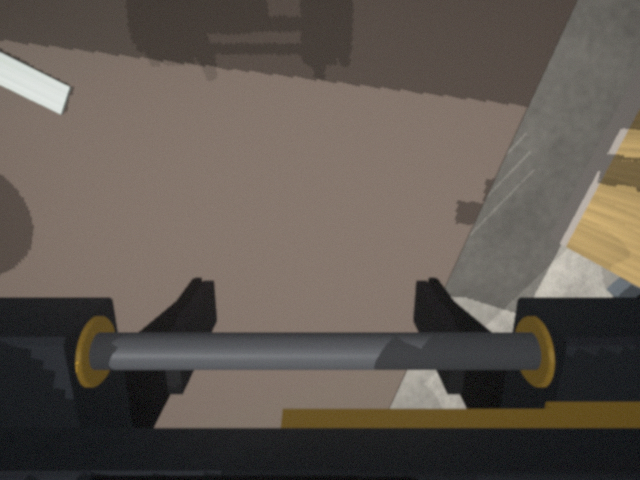

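Both shoes are in the scene view, at about (245,197) and (418,268). I'll enlarge them to find the faults.

```bash
python3 - <<'E'
import cv2,numpy as np
s=cv2.imread("pics/scene0.png");d=cv2.imread("pics/side0.png")
a=cv2.resize(s[215:325,350:485],(400,326),interpolation=cv2.INTER_CUBIC)
b=cv2.resize(d[175:255,195:305],(400,291),interpolation=cv2.INTER_CUBIC)
c=cv2.resize(s[160:235,195:300],(400,286),interpolation=cv2.INTER_CUBIC)
o=np.zeros((600,800,3),np.uint8);o[:326,:400]=a;o[:291,400:]=b;o[314:,400:]=c;o=o
cv2.imwrite("pics/crop1.png",o)
E
```

```text
(no output)
```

View pics/crop1.png

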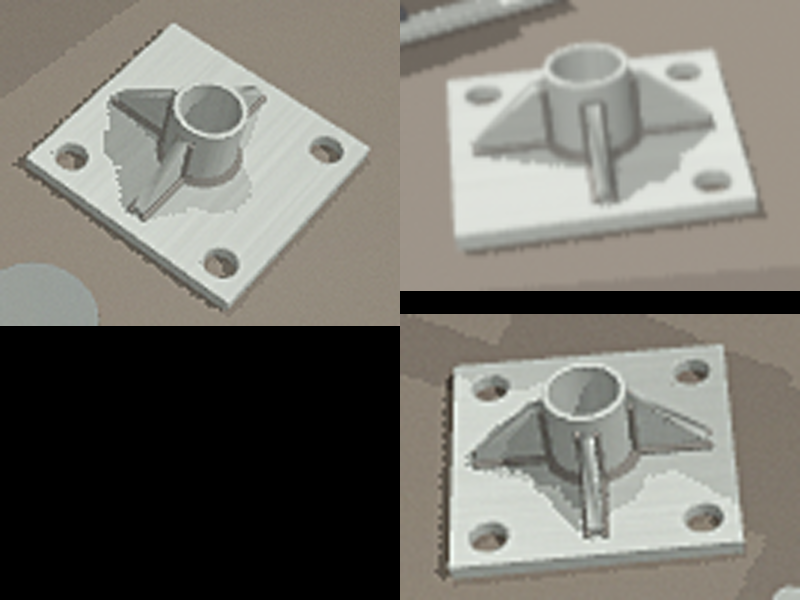

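Scene view: the faulty shoe is at (418,268). Its blank corner is at the top of the picture, about (408,227), and the bare gusset side faces lower right. The side view agrees (blank front-left corner). The other shoe has all four gussets and all four holes. Next I measure the plate.

```bash
cat > m.py <<'E'
import cv2,numpy as np
def plate(n,box,px_blank):
    d=dict(np.load(f"{n}0.npz")); c=d["color"]; R,t=d["R"],d["t"]
    hsv=cv2.cvtColor(c,cv2.COLOR_BGR2HSV); h=hsv.astype(int)
    u0,u1,v0,v1=box
    v,u=np.mgrid[0:480,0:640]
    ray=np.stack([(u-d["cx"])/d["fx"],(v-d["cy"])/d["fy"],np.ones(u.shape)],-1)
    C=-R.T@t
    P=(ray*d["range_z"][...,None]-t)@R
    W=ray@R; Q=C+W*((0.010-C[2])/W[...,2])[...,None]
    inb=(u>=u0)&(u<u1)&(v>=v0)&(v<v1)&(d["range_z"]>0)
    b,g,rr=[c[...,i].astype(int) for i in range(3)]
    light=(c.max(-1)>150)&(rr-b<22)
    m=inb&(abs(P[...,2]-.010)<.006)&light
    m=m.astype(np.uint8); k,l,st,_=cv2.connectedComponentsWithStats(m)
    m=l==1+st[1:,4].argmax()
    pts=Q[m][:,:2].astype(np.float32)
    (cx,cy),wh,a=cv2.minAreaRect(pts*1000)
    cor=cv2.boxPoints(((cx,cy),wh,a))
    ctr=cor.mean(0)/1000
    print(n,"centre",ctr.round(4),"wh",np.round(wh,1),"ang",round(a,2), "medz",np.median(P[m][:,2]).round(4))
    q=Q[px_blank[1],px_blank[0],:2]-ctr
    # rotate axes: blank is (-x,+y) i.e. 135deg from x
    yaw=np.arctan2(q[1],q[0])-np.radians(135)
    base=np.radians(a); yaw=base+np.round((yaw-base)/(np.pi/2))*np.pi/2
    X=np.array([np.cos(yaw),np.sin(yaw)]);Y=np.array([-X[1],X[0]])
    gap=ctr+.05*X; bl=ctr-.063*X+.063*Y
    rim=inb&(P[...,2]>.052)&(P[...,2]<.07)
    print("  yaw",np.degrees(yaw).round(2),"gap",gap.round(4),"blank",bl.round(4),"rim c",P[rim][:,:2].mean(0).round(4))
    # drawn check
    o=c.copy()
    for p,col in ((gap,(0,0,255)),(bl,(0,255,0)),(ctr+.063*X+.063*Y,(255,0,0)),(ctr-.063*X-.063*Y,(255,0,0)),(ctr+.063*X-.063*Y,(255,0,0))):
        x=R@np.array([*p,.01])+t; cv2.circle(o,(int(round(d["fx"]*x[0]/x[2]+d["cx"])),int(round(d["fy"]*x[1]/x[2]+d["cy"]))),2,col,-1)
    o=o[v0:v1,u0:u1]; return cv2.resize(o,(400,300)),gap,bl
a=plate("scene",(350,485,215,325),(408,230))[0]
b=plate("side",(195,305,175,255),(218,232))[0]
cv2.imwrite("pics/chk1.png",np.hstack([a,b]))
E
python3 m.py
```

```text
scene centre [0.5693 0.2505] wh [171.  169.9] ang 69.55 medz 0.0089
  yaw -290.45 gap [0.5868 0.2974] blank [0.4883 0.2135] rim c [0.7036 0.2092]
side centre [0.566  0.2456] wh [182.5 170.2] ang 69.55 medz 0.0106
  yaw -290.45 gap [0.5835 0.2925] blank [0.485  0.2086] rim c [0.567 0.247]
```

View pics/chk1.png

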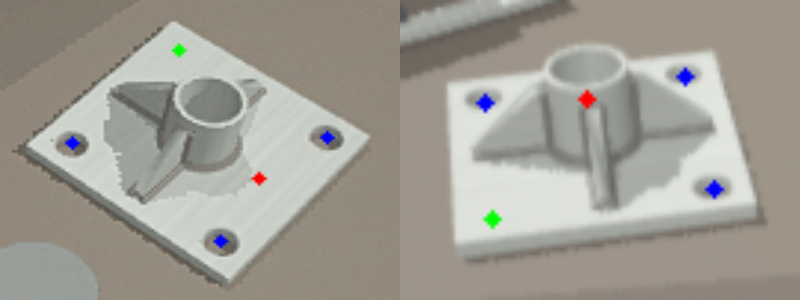

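Both views put the marks where they belong: all the sound holes coincide, and the scene rectangle comes out at 171 x 170 mm. Side mask takes in the front face, so I use the scene fit. Now I check what stands tall near the path.

```bash
python3 - <<'E'
import numpy as np
A=[]
for n in("scene","side"):
    d=dict(np.load(f"{n}0.npz"));v,u=np.mgrid[0:480,0:640];z=d["range_z"]
    P=np.stack([(u-d["cx"])/d["fx"]*z,(v-d["cy"])/d["fy"]*z,z],-1)
    P=((P-d["t"])@d["R"])[z>0]; A.append(P)
P=np.vstack(A); P=P[P[:,2]<.6]
print("max height cm; cols y -0.6..0.6 step .1")
for x in np.arange(.1,1.0,.1):
    print(round(x,1),[ (lambda q:int(100*np.percentile(q,99)) if len(q) else -9)(P[(P[:,0]>=x)&(P[:,0]<x+.1)&(P[:,1]>=y)&(P[:,1]<y+.1)][:,2]) for y in np.arange(-.6,.6,.1)])
s=r=np.array([.3144,-.9493]);ty=np.array([-.9493,-.3144])
for w in ([.55,-.15],[.587,.297]): 
    e=np.array(w)-[.1964,-.5926]; print(w,(e@s*100).round(1),(e@ty*100).round(1))
E
```

```text
max height cm; cols y -0.6..0.6 step .1
0.1 [24, 0, 0, 0, 37, 36, 31, 0, 0, 0, 0, 17]
0.2 [54, 12, 0, 1, 51, 38, 37, 1, 2, 0, 0, 17]
0.3 [0, 0, 0, 1, 1, 0, 2, 2, 2, 0, 2, 17]
0.4 [9, 9, 0, 2, 5, 0, 0, 1, 1, 0, 2, 17]
0.5 [15, 10, 9, 4, 6, 1, 0, 2, 6, 1, 2, 17]
0.6 [15, 15, 0, 1, 1, 5, 5, 1, 4, 1, 2, 4]
0.7 [12, 5, 5, 5, 4, 2, 0, 6, 6, 0, 0, 5]
0.8 [6, 6, 12, 11, 0, 6, 6, 6, 6, 2, 5, 5]
0.9 [0, 6, 4, 0, 0, 6, 6, 6, 6, 1, 5, 6]
[0.55, -0.15] -30.9 -47.5
[0.587, 0.297] -72.2 -65.0
```

move_arm --motion '[[[-1,-1.5,0],0],[[-2,-3,0],0],[[-2,-3,0],0],[[-2,-3,0],0],[[-2,-3,0],0],[[-2,-3,0],0],[[-2,-3,0],0],[[-2,-3,0],0],[[-2,-3,0],0],[[-2,-3,0],0],[[-2,-3,0],0],[[-2,-3,0],0]]' --jaw 1

```text
time_s: 1.15
position: [0.4524, -0.2648, 0.2224]
tool_rot: [0.811, -0.586, -0.0, -0.0]
force: [0.4, -1.0, -0.5]
width: 0.172
```

move_arm --motion '[[[-3,-2,0],0],[[-3,-2,0],0],[[-3,-2,0],0],[[-3,-2,0],0],[[-3,-2,0],0],[[-3,-2,0],0],[[-3,-2,0],0],[[-3,-2,0],0],[[-3,-2,0],0],[[-3,-2,0],0],[[-3,-2,0],0],[[-3,-2,0],0]]'

```text
time_s: 2.15
position: [0.5663, 0.1526, 0.2223]
tool_rot: [0.811, -0.585, -0.0, 0.0]
force: [1.0, -0.0, 0.2]
width: 0.005
```

move_arm --motion '[[[0,0,0],-7],[[0,0,0],-7],[[0,0,0],-7],[[0,0,0],-7],[[0,0,0],-7],[[0,0,0],-7],[[0,0,0],-7],[[0,0,0],-2],[[0,0,0],0],[[0,0,0],0]]'

```text
time_s: 2.98
position: [0.5662, 0.1507, 0.2223]
tool_rot: [0.984, -0.18, -0.0, 0.0]
force: [-0.4, 0.8, -0.3]
width: 0.008
```

```bash
cat > go.py <<'E'
from bench import r
import numpy as np
from scipy.spatial.transform import Rotation as Ro
o=r.observe();R=Ro.from_quat(o["tool_rot"])
print(o["time_s"],o["position"].round(4),R.as_matrix().round(3).tolist(),o["width"],o["force"].round(2))
for n,g in (("gap",[.5875,.2995,.12]),("blank",[.488,.2135,.12])): print(n,(100*R.inv().apply(np.array(g)-o["position"])).round(2))
E
python3 go.py; python3 - <<'E'
from bench import r
import cv2
cv2.imwrite("pics/w1.png",r.read_camera("wrist")["color"]);cv2.imwrite("pics/s1.png",r.read_camera("scene")["color"])
E
```

```text
2.9833 [0.5662 0.1507 0.2223] [[0.935, -0.354, -0.0], [-0.354, -0.935, -0.0], [-0.0, 0.0, -1.0]] 0.008408820917351428 [-0.38  0.84 -0.27]
gap [ -3.27 -14.67  10.23]
blank [-9.53 -3.11 10.24]
```

View pics/w1.png

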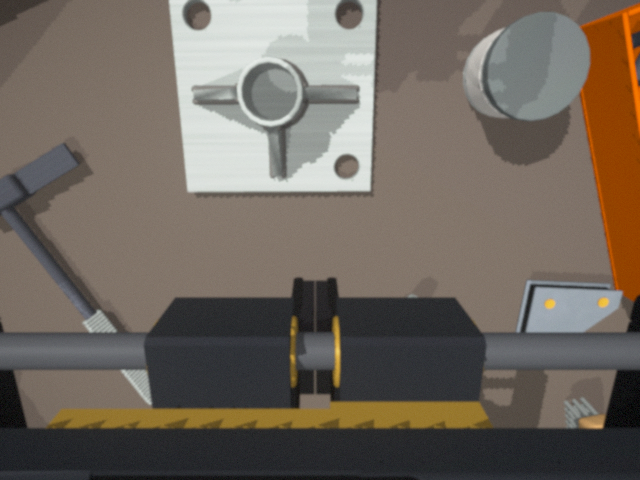

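View pics/s1.png

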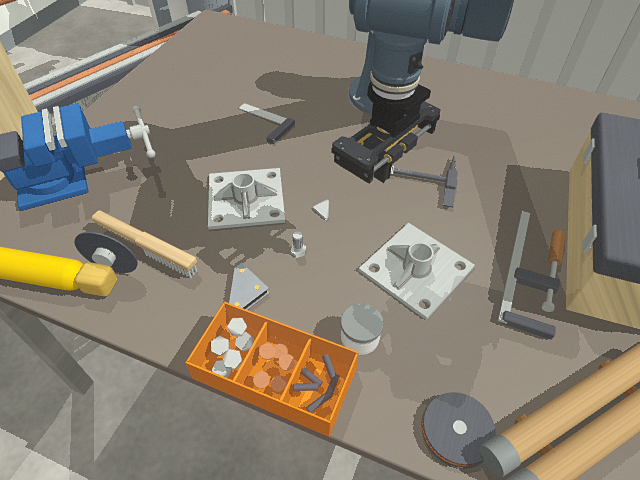

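Wrist view confirms the faults: blank corner at about (205,172), no gusset on the sleeve's far (upper) side. I'll move over the gap while still high.

move_arm --motion '[[[-0.7,-3,0],0],[[-0.7,-3,0],0],[[-0.7,-3,0],0],[[-0.7,-3,0],0],[[-0.5,-2.7,0],0],[[0,0,0],0],[[0,0,0],0]]'

```text
time_s: 3.67
position: [0.5871, 0.3013, 0.2222]
tool_rot: [0.984, -0.178, -0.0, 0.0]
force: [0.0, 0.3, -0.0]
width: 0.007
```

move_arm --motion '[[[0,0,2.5],0],[[0,0,2.5],0],[[0,0,2.5],0],[[0,0,2.5],0],[[0,0,0],0],[[0,0,0],0]]'

```text
time_s: 4.17
position: [0.5863, 0.2984, 0.1213]
tool_rot: [0.984, -0.18, -0.002, 0.001]
force: [-0.1, -0.7, 0.5]
width: 0.004
```

```bash
python3 go.py; python3 - <<'E'
from bench import r
import cv2,numpy as np
d=r.read_camera("scene");o=d["color"].copy();p=r.observe()["position"]
for q,c in ((p,(0,0,255)),(np.array([p[0],p[1],.01]),(0,255,0))):
    x=d["R"]@q+d["t"];cv2.circle(o,(int(d["fx"]*x[0]/x[2]+d["cx"]),int(d["fy"]*x[1]/x[2]+d["cy"])),1,c,-1)
b=cv2.resize(o[170:330,310:520],(787,600));cv2.imwrite("pics/s2.png",b)
E
```

```text
4.1667 [0.5863 0.2984 0.1213] [[0.935, -0.354, -0.004], [-0.354, -0.935, -0.001], [-0.003, 0.003, -1.0]] 0.0038895351143624864 [-0.1  -0.67  0.49]
gap [ 0.07 -0.15  0.13]
blank [-6.19 11.42  0.19]
```

View pics/s2.png

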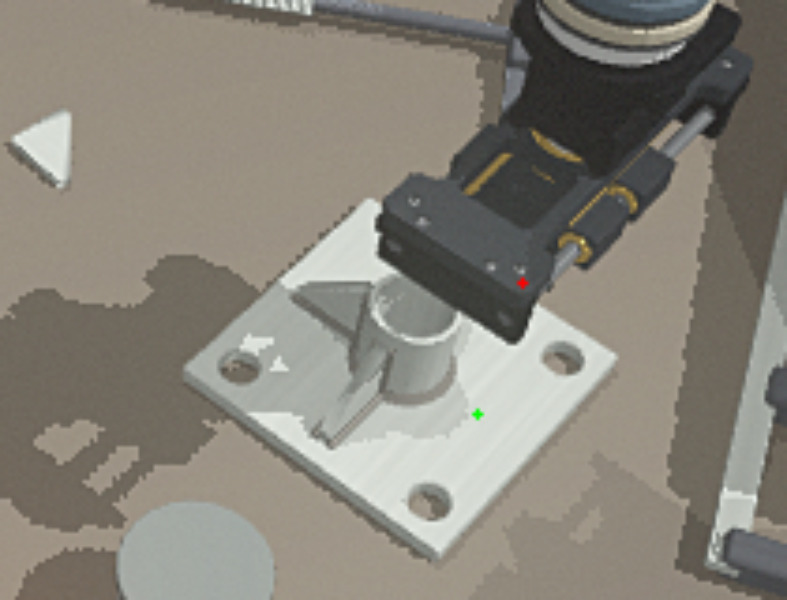

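The projected tip point (green) falls on the bare place. I'll descend and dwell.

move_arm --motion '[[[0,-0.1,2],0],[[0,0,2],0],[[0,0,2],0],[[0,0,1.5],0],[[0,0,0.8],0],[[0,0,0.3],0],[[0,0,0],0],[[0,0,0],0],[[0,0,0],0]]'

```text
time_s: 4.97
position: [0.5889, 0.3012, 0.0382]
tool_rot: [0.984, -0.179, 0.001, -0.001]
force: [-0.4, -0.3, 0.0]
width: 0.006
```

```bash
python3 go.py; python3 - <<'E'
from bench import r
import cv2,numpy as np
d=r.read_camera("scene");e=r.read_camera("side")
cv2.imwrite("pics/s3.png",np.hstack([cv2.resize(d["color"][170:330,340:500],(400,400)),cv2.resize(e["color"][110:270,170:330],(400,400))]))
E
```

```text
4.9667 [0.5889 0.3012 0.0382] [[0.936, -0.353, 0.003], [-0.353, -0.936, 0.001], [0.002, -0.002, -1.0]] 0.005739724539109623 [-0.36 -0.29  0.05]
gap [-0.06  0.19 -8.18]
blank [-6.33 11.75 -8.22]
```

View pics/s3.png

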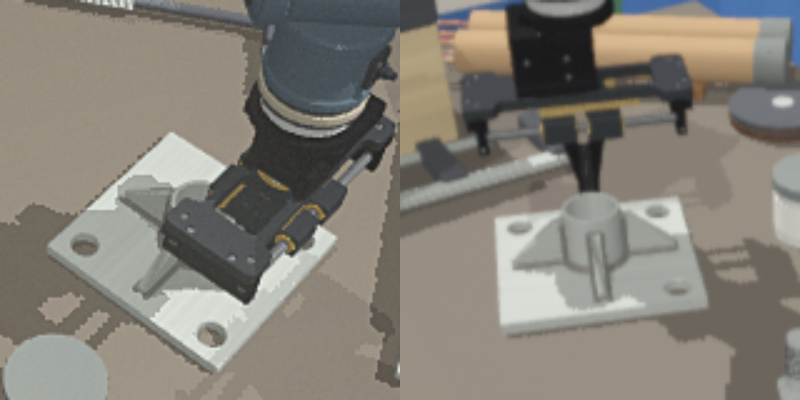

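Side view: the fingertips are beyond the sleeve and clear of it. I'll go down 5 mm, hold, and check.

move_arm --motion '[[[0,0.2,0.5],0],[[0,0,0],0],[[0,0,0],0],[[0,0,0],0],[[0,0,0],0],[[0,0,0],0],[[0,0,0],0],[[0,0,0],0],[[0,0,0],0],[[0,0,0],0],[[0,0,0],0],[[0,0,0],0]]'

```text
time_s: 6.07
position: [0.587, 0.299, 0.0316]
tool_rot: [0.984, -0.179, 0.0, -0.0]
force: [-0.1, 0.4, 1.0]
width: 0.007
```

move_arm --motion '[[[0,0,0],0],[[0,0,0],0],[[0,0,0],0],[[0,0,0],0],[[0,0,0],0],[[0,0,0],0],[[0,0,0],0],[[0,0,0],0],[[0,0,0],0],[[0,0,0],0],[[0,0,0],0],[[0,0,0],0]]'

```text
time_s: 7.07
position: [0.587, 0.299, 0.0315]
tool_rot: [0.984, -0.179, -0.0, 0.0]
force: [0.1, 0.6, -0.3]
width: 0.002
```

move_arm --motion '[[[0,0,-1],0],[[0,0,-2],0],[[0,0,-2.5],0],[[0,0,-2.5],0],[[0,0,-2.5],0],[[0,0,-1.5],0],[[0,0,0],0],[[0,0,0],0],[[0,0,0],0]]'

```text
time_s: 7.82
position: [0.5862, 0.2987, 0.1508]
tool_rot: [0.984, -0.179, -0.001, 0.0]
force: [0.6, 0.2, -0.4]
width: 0.006
```

```bash
python3 go.py
```

```text
7.8167 [0.5862 0.2987 0.1508] [[0.936, -0.353, -0.002], [-0.353, -0.936, -0.001], [-0.001, 0.001, -1.0]] 0.005999411922875775 [ 0.58  0.24 -0.42]
gap [ 0.1  -0.13  3.08]
blank [-6.17 11.43  3.1 ]
```

move_arm --motion '[[[-1,1.9,0],0],[[-1.3,2.4,0],0],[[-1.3,2.4,0],0],[[-1.3,2.4,0],0],[[-1.3,2.3,0],0],[[0,0,0],0],[[0,0,0],0],[[0,0,0],0]]'

```text
time_s: 8.48
position: [0.4892, 0.2143, 0.1509]
tool_rot: [0.984, -0.18, -0.0, -0.0]
force: [0.2, 0.9, 0.0]
width: 0.002
```

```bash
python3 go.py; python3 - <<'E'
from bench import r
import cv2,numpy as np
d=r.read_camera("scene");o=d["color"].copy();p=r.observe()["position"]
x=d["R"]@np.array([p[0],p[1],.01])+d["t"];cv2.circle(o,(int(d["fx"]*x[0]/x[2]+d["cx"]),int(d["fy"]*x[1]/x[2]+d["cy"])),1,(0,255,0),-1)
e=r.read_camera("side")
cv2.imwrite("pics/s4.png",np.hstack([cv2.resize(o[170:330,340:500],(400,400)),cv2.resize(e["color"][110:270,170:330],(400,400))]))
E
```

```text
8.4833 [0.4892 0.2143 0.1509] [[0.935, -0.353, -0.0], [-0.353, -0.935, 0.0], [-0.0, 0.0, -1.0]] 0.002038494071456332 [0.24 0.88 0.02]
gap [  6.18 -11.44   3.08]
blank [-0.09  0.12  3.09]
```

View pics/s4.png

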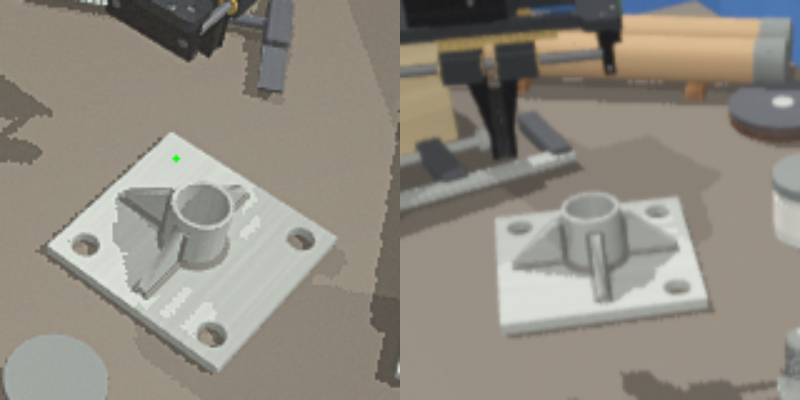

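The projected tip point is on the undrilled corner. I'll descend 11.8 cm, dwell, then rise.

move_arm --motion '[[[0,0.1,1.5],0],[[0,0,2.5],0],[[0,0,2.5],0],[[0,0,2.5],0],[[0,0,1.5],0],[[0,0,1],0],[[0,0,0.4],0],[[0,0,0],0],[[0,0,0],0],[[0,0,0],0],[[0,0,0],0],[[0,0,0],0]]'

```text
time_s: 9.58
position: [0.4891, 0.2134, 0.0335]
tool_rot: [0.984, -0.179, 0.001, -0.0]
force: [-0.1, -0.2, -0.3]
width: 0.004
```

```bash
python3 go.py; python3 - <<'E'
from bench import r
import cv2,numpy as np
d=r.read_camera("scene");e=r.read_camera("side")
cv2.imwrite("pics/s5.png",np.hstack([cv2.resize(d["color"][170:330,340:500],(400,400)),cv2.resize(e["color"][110:270,170:330],(400,400))]))
E
```

```text
9.5833 [0.4891 0.2134 0.0335] [[0.936, -0.353, 0.002], [-0.353, -0.936, 0.0], [0.002, -0.001, -1.0]] 0.0041726229471024286 [-0.14 -0.2  -0.28]
gap [  6.19 -11.54  -8.63]
blank [-0.09  0.02 -8.65]
```

View pics/s5.png

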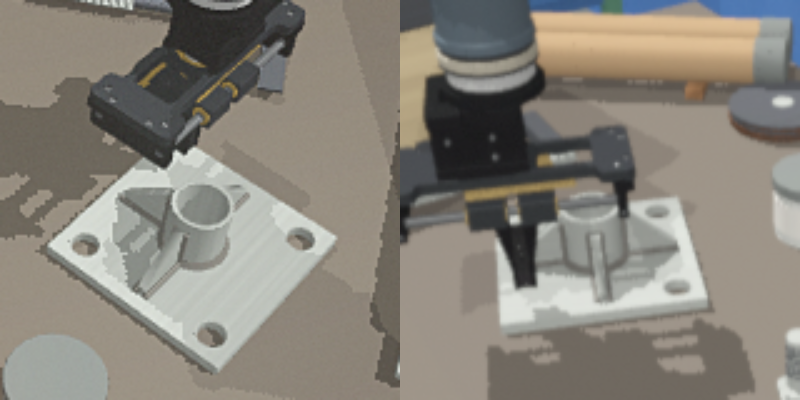

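Fingertips are just above the blank corner (side view tip at about (525,285)) and touch nothing.

move_arm --motion '[[[0,0,0],0],[[0,0,0],0],[[0,0,0],0],[[0,0,0],0],[[0,0,0],0],[[0,0,0],0],[[0,0,0],0],[[0,0,0],0],[[0,0,0],0],[[0,0,0],0],[[0,0,0],0],[[0,0,0],0]]'

```text
time_s: 10.68
position: [0.4884, 0.2133, 0.0325]
tool_rot: [0.984, -0.179, -0.0, -0.0]
force: [0.5, 0.4, 0.3]
width: 0.007
```

move_arm --motion '[[[0,0,0],0],[[0,0,0],0],[[0,0,0],0],[[0,0,0],0],[[0,0,0],0],[[0,0,0],0],[[0,0,0],0],[[0,0,0],0],[[0,0,0],0],[[0,0,0],0],[[0,0,0],0],[[0,0,0],0]]'

```text
time_s: 11.68
position: [0.4884, 0.2133, 0.0326]
tool_rot: [0.984, -0.179, 0.0, -0.0]
force: [0.2, 0.3, 0.5]
width: 0.003
```

move_arm --motion '[[[0,0,-1],0],[[0,0,-2.5],0],[[0,0,-2.5],0],[[0,0,-2.5],0],[[0,0,-2.5],0],[[0,0,-2.5],0],[[0,0,-2.5],0],[[0,0,-1.5],0],[[0,0,0],0],[[0,0,0],0],[[0,0,0],0],[[0,0,0],0]]'

```text
time_s: 12.68
position: [0.4873, 0.213, 0.2063]
tool_rot: [0.984, -0.18, -0.001, 0.001]
force: [0.6, -0.8, 0.2]
width: 0.005
```

```bash
python3 go.py; python3 - <<'E'
from bench import r
import cv2,numpy as np
d=r.read_camera("scene")["color"];a=cv2.imread("pics/scene0.png")
for n,(u0,u1,v0,v1) in dict(good=(200,292,160,235),faulty=(355,480,222,322),mids=(285,335,190,262)).items():
    print(n,np.median(cv2.absdiff(a,d)[v0:v1,u0:u1]), cv2.phaseCorrelate(cv2.cvtColor(a,6)[v0:v1,u0:u1].astype(float),cv2.cvtColor(d,6)[v0:v1,u0:u1].astype(float)))
print(r.hand_in()); print(r.observe()["position"])
E
```

```text
12.6833 [0.4873 0.213  0.2063] [[0.936, -0.353, -0.003], [-0.353, -0.936, -0.001], [-0.003, 0.002, -1.0]] 0.005143909511702666 [ 0.57 -0.84  0.25]
gap [  6.34 -11.64   8.6 ]
blank [ 0.07 -0.08  8.63]
good 23.0 ((-0.08135564273914753, 0.4847329760590924), 0.714762549291092)
faulty 8.0 ((0.5377011278438957, 0.017186358517044198), 0.9343239841001357)
mids 19.0 ((-0.24653337408236453, -0.1518641202699058), 0.7472883543745332)
the job is handed in; nothing more can be done
None
the job is handed in; nothing more can be done
```

The arm pointed at both faults in turn without touching anything, and I handed the job in at 12.7 s. `hand_in` reports no verdict, so I can't say how it was judged.

- **Missing gusset:** the shut fingertips held over the bare place for just over 2 s, about 22 mm above the plate. They were within about 2 mm sideways of the measured point.
- **Undrilled corner:** after lifting clear, they held over the corner for over 2 s, about 23 mm above the plate. Here they were within about 1 mm of the measured point.
- **End position:** the hand finished raised, fingertips at z = 0.206 m.

**Last checks**
- Force readings stayed within about 1 N, the same noise as before any motion.
- The before and after scene pictures of both shoes, the spare gusset and the bolt agree to about half a pixel (roughly 1 mm), so I saw no shift. The light had changed with the arm's shadow, and I did not compare the other bystanders.
- The two camera fits of the faulty plate disagreed by about 6 mm, because the side-view mask included the plate's front face. I used the scene fit, which came out at 171 x 170 mm with the sound holes in the right places.

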